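# Start and close the screw lid of the brush-washing pot

## Task

The lid of the squat steel pot with two ears is sitting high on its thread. Take the lid by its bar, turn it backward (anticlockwise seen from above) until it drops down onto the pot with its bar in line with the ears, then turn it forward (clockwise) until it stops, and let go of it.

Things in the scene. Friction and masses are not known exactly. Their poses are not given: they have to be found in the camera images.
- pot: Squat stainless pot screwed to the table; origin: centre of its underside, z up. Body 100 mm across, 72 mm high; foot 120 mm across. Two flat ears stick out along its +x and -x axes, 20 mm wide, to 78 mm from the axis, 57 to 63 mm above the table. It neither slides nor turns. The slimmer jar nearby, with a smaller bar and no ears, is not used.
- pot_rim (a point): Centre of the pot's neck rim, 95 mm up; axes as the pot's. Three-start thread: the lid drops only with its x axis within 12 degrees of the pot's x (bar in line with the ears). It starts on top of the thread, 30 to 50 degrees clockwise (from above) of that. Once down, solid stops are about 12 degrees anticlockwise and 55 degrees clockwise of the ears' line.
- lid_grip (a point): Centre of the upright black bar on the loose steel lid (160 g), on its axis. Bar 64 mm long (lid's x), 14 thick (y: pinch this way), 32 tall: its top is 16 mm above this point, the lid's flat plate (92 mm across) 16 mm below. Riding on the thread this point is 124 mm above the table, once dropped 115: a held lid must be lowered 9 mm by the hand. Stay within 2 mm of the bottom turning forward.
- lid_end (a point): Point near the +x end of the bar, 30 mm from lid_grip along the lid's x axis, same height.
Mind the look-alikes: they are no part of the job. Leave any brown or yellow look-alike of the part that bears lid_grip alone.

How it is judged:
On the way:
1. the lid, turned backward, has dropped onto the pot with its bar in line with the ears (z of lid_grip in the frame of pot below 0.119 m and y of lid_end in the frame of pot between -0.012 and 0.012 m and x of lid_end in the frame of pot above 0.02 m), for 0.1 s.
At the end, for the whole second after the job is handed in: The lid lies level and fully down on the pot (bar centre 110 to 119 mm above the table, within 10 mm of the pot's axis) and is turned clockwise under the thread, at least about 35 of the possible 55 degrees from the line of the ears (z of lid_grip in the frame of pot between 0.11 and 0.119 m and horizontal distance between lid_grip and pot below 0.01 m and y of lid_end in the frame of pot below -0.017 m and x of lid_end in the frame of pot above 0.005 m and angle between lid_grip's own z axis and vertical below 0.12 rad); the robot touches nothing.
It fails at once if the lid is turned far forward past the stop, or far the wrong way (bar more than 75 degrees from the ears) (angle between the x axis of lid_grip and the x axis of pot, either way round above 1.31 rad).
It also fails if it takes over 38 s, if anything falls off the work surface, if the arm or the gripper's body presses on something with over 40 N, if the wrist force passes 120 N, or if a joint passes its speed limit or range.

## Robot

A 6-joint arm with a two-finger parallel gripper is mounted at the origin on the work surface. World frame = base frame: x ahead of the robot, y to its left, z up, the work surface at z = 0. Lengths are in m, angles in rad, forces in N, time in s.
With the tool pointing down it reaches from about 0.375 to 0.9 m from the base axis. Payload 3.1 kg.
Tool frame: the origin (TCP) lies where the fingers leave the gripper's body, on its centre line; the fingertips stand manip.tip_reach ahead of it and the grasp point (between the pads) lies 54 mm ahead of it (manip.tip_reach is the distance from the TCP to the fingertips, in m); z points along the fingers, y is the direction in which the jaws open and shut (so a half turn about z gives the same grasp; the last joint's range is limited). The gripper opens to 85 mm and grips with 20 to 120 N. Pads are 22 mm wide; open, the fingers measure 114 mm over their backs; the gripper's body (76 mm by 85 mm) begins 54 mm behind the grasp point. The pads swing forward as they close: fully open they stand 13 mm farther back than shut.
Start: joints at [-1.29, 0.527, 1.433, -0, 1.181, -0.178], TCP at [0.277, -0.56, 0.304] pointing down, gripper open.
Joint ranges: [-3.08, 3.08], [-0.75, 2.2], [0.22, 2.44], [-1.43, 4.57], [0, 2.65], [-2.85, 2.85]. Speed limits (rad/s): [2.79, 2.79, 3.14, 3.14, 3.14, 3.14].

## Interface

Orientations are given as a unit quaternion [x, y, z, w].
In Python, from station import manip, cams, order gives the robot as it stands. The module is installed in compiled form; this text tells all that it offers.
- The arm moves only by the tool drive_tool, never from a script. Its arguments are lists of equal length, an entry for each row: "linear": the shift along the tool's x, y, z in mm, a list of three; "rot": the turn, a rotation vector about the tool's x, y, z in degrees, a list of three; "hand": the finger opening in mm, from 0 to 85.4. A call has 1 to 20 rows; each row shifts and turns the pose as measured when the row begins, along the tool's axes as they then stand; what a row does not reach is not made up. A row lasts 1/12 s, in which the tool goes at most 41.7 mm and 7.16 degrees, less where a joint would pass 70% of its speed; a pose out of reach is approached as far as the arm can. A call with a gripper value outside its range is refused whole. The fingers move at their own pace and stop on an object; "force" is the grip in N (left out, the last holds). Time passes only in rows, so rows that do not move let the fingers close. It gives the time, the measured TCP pose, the force and the opening at its end, in the units of the state.
- manip.sense(): the state, without advancing time (a new reading comes with each control period).
- cams.snapshot(name): name is "side" or "top"; returns the picture (384x512x3 uint8, red, green, blue); there is no depth.
- cams.camera_model(name): a dict with "vfov" (degrees; the focal length in pixels is half the picture's height over the tangent of half this angle, whatever the lens; pixels are square), "cx", "cy" (the principal point, pixels), "k1" (the pictures are not rectified: a ray, as slopes to the right and down, at radius r is drawn at 1 + k1 r^2 times it, then the intrinsics apply), "rvec" (rotation vector, rad) and "tvec" (3), from world to camera coordinates, as OpenCV has them. Camera axes: x right, y down, z forward; pixel columns grow to the right and rows downward; lengths in m; the calibration is good to about 2 mm. A picture is of the moment at which its call begins. camera_model takes no time and is no camera call.
- order.sign_off(): hands the job in, once; it reports no verdict.
Trained networks look in the newest picture that a camera, given by its name, has taken for a name from the list of things; names that differ only in an ending like _2 or _b are one class to them, and where a whole thing is asked for, a point or a joint stands for the part that bears it (a point fixed in the world has none). Each returns a list of dicts, best first, with "score" (0 to 1); they miss things now and then, are a little off and sometimes report something else, mostly with a low value. They report only what shows in the picture. A call takes as long as a camera call. They do not tell look-alikes from the thing itself.
- cams.regions_of(label, camera): "pixels" (384x512 bool, what is visible of it) and "rect" ([left, top, right, bottom] in pixels, round what is visible of it).
- cams.spot_point(label, camera): "at" ([column, row] in pixels: a listed point, or the origin of a listed thing).
The state is a dict: "t": time; "q": joint angles; "qd": joint speeds; "tau": joint torques, N m; "tcp_pos": TCP position; "tool_rot": TCP orientation; "force": force on the tool from outside, world axes, zero at the start; "ft_torque": the same for the moment, N m; "finger_gap": opening from 0.0 (shut) to 1.0 (fully open).
Only numpy, scipy, OpenCV 4.12 (cv2) and the standard library are available. Lean on these libraries where they do the work, as an engineer would, in place of code of your own. Each camera call takes 0.05 s, during which the arm holds its last target. There are 200 camera calls.

## Working session

There is one attempt and no reset: what is moved stays moved. The work goes in short steps, Python scripts to look and compute and a tool call to move; the robot and the scene stay as the last step left them, time stands still between calls to the robot, and variables do not carry over. Pictures are saved under pics/ and viewed, about 8 in all and at most 12, crops included, and the job is handed in when it is done.

Besides the shell and the picture viewer there is one more tool, called after ">>>" in YAML: its name, and indented under it one key for each argument. drive_tool: Moves the arm, as the interface text tells. Its arguments: {"type":"object","properties":{"linear":{"type":"array","items":{"type":"array","items":{"type":"number"}}},"rot":{"type":"array","items":{"type":"array","items":{"type":"number"}}},"hand":{"type":"array","items":{"type":"number"}},"force":{"type":"number"}},"required":["linear","rot","hand"]}

```bash
mkdir -p pics
cat > h.py <<'E'
import numpy as np, cv2
from scipy.spatial.transform import Rotation as R
from station import manip, cams, order
def ray(cam,uv):
    m=cams.camera_model(cam); f=192/np.tan(np.radians(m["vfov"])/2)
    d=(np.array(uv,float)-[m["cx"],m["cy"]])/f
    u=d.copy()
    for _ in range(30): u=d/(1+m["k1"]*(u@u))
    Rm=cv2.Rodrigues(np.array(m["rvec"],float))[0]; t=np.array(m["tvec"],float).ravel()
    return -Rm.T@t, Rm.T@np.array([u[0],u[1],1])
def atz(cam,uv,z):
    o,d=ray(cam,uv); return o+d*(z-o[2])/d[2]
def proj(cam,p):
    m=cams.camera_model(cam); f=192/np.tan(np.radians(m["vfov"])/2)
    Rm=cv2.Rodrigues(np.array(m["rvec"],float))[0]; c=Rm@np.array(p)+np.array(m["tvec"],float).ravel()
    u=c[:2]/c[2]; u=u*(1+m["k1"]*(u@u)); return u*f+[m["cx"],m["cy"]]
def snap(cam,name):
    im=cams.snapshot(cam); cv2.imwrite(f"pics/{name}.png",im[:,:,::-1]); return im
E
python3 - <<'E'
from h import *
print(manip.tip_reach, manip.sense())
ims=[]
for c in("top","side"):
    ims.append(snap(c,c+"0")); o,_=ray(c,[256,192]); print(c,o.round(3))
    for l,z in(("pot",0),("pot_rim",.095),("lid_grip",.124),("lid_end",.124)):
        for r in cams.spot_point(l,c)[:3]: print(c,l,round(r["score"],2),np.round(r["at"],1),atz(c,r["at"],z).round(3))
E
```

```text
0.0726 {'t': 0.0, 'q': array([-1.29047091e+00,  5.28450507e-01,  1.43393589e+00,  1.62828432e-05,
        1.18144613e+00, -1.78481964e-01]), 'qd': array([ 7.20673294e-05,  1.58954958e-03, -6.02672134e-04, -4.80375243e-04,
        7.18637809e-04, -3.65685011e-04]), 'tau': array([ 1.90725907e-03, -4.42349982e+01, -1.78024310e+01, -4.31495880e-05,
        8.39278742e-03, -1.84163810e-05]), 'tcp_pos': array([ 0.27667416, -0.55977098,  0.30293241]), 'tool_rot': array([ 9.73802261e-01,  2.27393718e-01, -4.94856242e-05, -1.11886850e-03]), 'force': array([-0.36486967,  0.34239389,  0.35274241]), 'ft_torque': array([-0.0514026 ,  0.03082241, -0.00307424]), 'finger_gap': 0.9978264064519988}
top [ 0.393 -0.061  1.023]
top pot 0.91 [286.7 172.6] [ 0.526 -0.115  0.   ]
top lid_grip 0.98 [287.6 164.1] [ 0.53  -0.11   0.124]
top lid_grip 0.85 [269.  236.1] [ 0.365 -0.067  0.124]
top lid_grip 0.72 [324.9 248.6] [ 0.336 -0.194  0.124]
top lid_end 0.98 [328.4 235.3] [ 0.367 -0.202  0.124]
top lid_end 0.65 [275.1 246.6] [ 0.341 -0.081  0.124]
top lid_end 0.6 [300.9 162. ] [ 0.535 -0.141  0.124]
side [0.4   0.746 0.742]
side pot 0.71 [237.9 209. ] [ 0.517 -0.112  0.   ]
side pot_rim 0.73 [235.3 180.4] [ 0.523 -0.112  0.095]
side lid_grip 0.78 [297.2 207.3] [0.366 0.01  0.124]
side lid_grip 0.66 [309.6 181. ] [ 0.337 -0.093  0.124]
side lid_grip 0.65 [231.1 152.3] [ 0.545 -0.196  0.124]
side lid_end 0.95 [295.3 179.5] [ 0.372 -0.095  0.124]
side lid_end 0.92 [232.1 165.1] [ 0.534 -0.137  0.124]
side lid_end 0.68 [230.3 144.6] [ 0.552 -0.234  0.124]
```

View pics/top0.png

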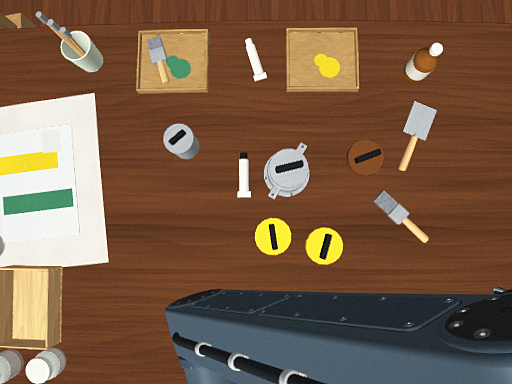

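View pics/side0.png

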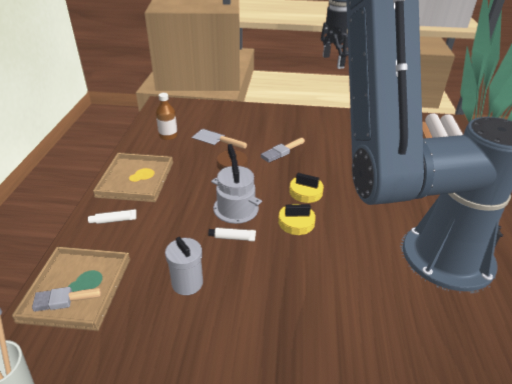

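The top view shows the pot at (287,172), its ears at about (302,149) and (272,194), and the bar from (276,170) to (303,163). So the bar sits about 41° clockwise of the ears. The side view agrees. The yellow and brown look-alikes and the slim jar stand clear of it. Next I'll refine the measurement.

Run:
```python
from h import *
im=cv2.imread("pics/top0.png")
c=im[135:210,240:335]; 
m=np.zeros(im.shape[:2],np.uint8); m[150:185,268:312]=(im[150:185,268:312].max(2)<45)
n,lab,st,ce=cv2.connectedComponentsWithStats(m); k=1+st[1:,4].argmax()
pts=np.argwhere(lab==k)[:,::-1]; print(st[k])
r=cv2.minAreaRect(pts.astype(np.float32)); print(r, pts.mean(0))
P=np.array([atz("top",p,.140) for p in pts])[:,:2]; u,s,v=np.linalg.svd(P-P.mean(0)); print("bar",P.mean(0),np.degrees(np.arctan2(v[0,1],v[0,0])), np.ptp((P-P.mean(0))@v[0]))
e=[atz("top",p,.063) for p in((302,149),(272,194))]; d=e[0]-e[1]; print(e,np.linalg.norm(d),np.degrees(np.arctan2(d[1],d[0])),np.mean(e,0))
cv2.imwrite("pics/c0.png",cv2.resize(c,None,fx=8,fy=8,interpolation=cv2.INTER_CUBIC))
```

```text
[276 161  27  12 165]
((289.0588684082031, 166.23532104492188), (5.820854663848877, 27.649059295654297), 75.96376037597656) [289.02424242 166.23636364]
bar [ 0.52240026 -0.11274108] -75.41393877197353 0.06271274887656733
[array([ 0.57651621, -0.14955029,  0.063     ]), array([ 0.46527321, -0.07526415,  0.063     ])] 0.13376634716856936 -33.7343090828109 [ 0.52089471 -0.11240722  0.063     ]
```

View pics/c0.png

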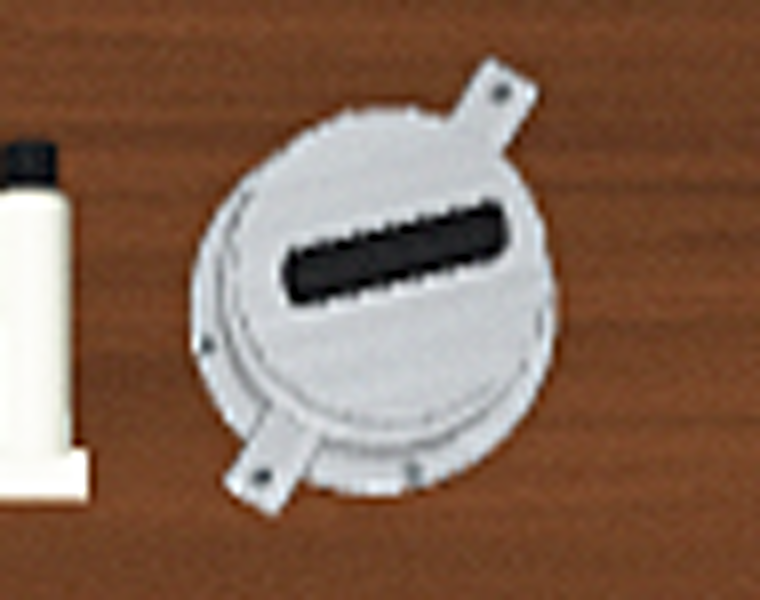

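The crop shows the ear tips at about (304.4,144.4) and (271.3,197.3) in full-picture pixels. That puts the ears' line at about -32° yaw, the bar at -75.4°, and the axis near (0.522,-0.1125).

>>> drive_tool:
  linear:
    - [30,-21,0]
    - [30,-21,0]
    - [30,-21,0]
    - [30,-21,0]
    - [30,-21,0]
    - [30,-21,0]
    - [30,-21,0]
    - [30,-21,0]
    - [30,-21,0]
    - [30,-21,0]
    - [30,-21,0]
    - [30,-21,0]
    - [30,-21,0]
    - [30,-21,0]
    - [0,0,0]
    - [0,0,0]
    - [0,0,0]
    - [0,0,0]
    - [0,0,0]
  rot:
    - [0,0,0]
    - [0,0,0]
    - [0,0,0]
    - [0,0,0]
    - [0,0,0]
    - [0,0,0]
    - [0,0,0]
    - [0,0,0]
    - [0,0,0]
    - [0,0,0]
    - [0,0,0]
    - [0,0,0]
    - [0,0,0]
    - [0,0,0]
    - [0,0,-7]
    - [0,0,-7]
    - [0,0,-7]
    - [0,0,-7]
    - [0,0,-7]
  hand: [85,85,85,85,85,85,85,85,85,85,85,85,85,85,85,85,85,85,85]

```text
t: 2.08
tcp_pos: [0.5368, -0.0923, 0.3036]
tool_rot: [0.86, 0.511, 0.002, 0.008]
force: [0.2, 0.0, -0.0]
finger_gap: 0.995
```

```bash
cat > go.py <<'E'
from h import *
import sys
x,y,z,yaw=map(float,sys.argv[1:5])  # yaw of tool y
s=manip.sense(); r=R.from_quat(s["tool_rot"])
g=np.radians(yaw); Y=np.array([np.cos(g),np.sin(g),0]); Z=np.array([0,0,-1.]); 
T=R.from_matrix(np.c_[np.cross(Y,Z),Y,Z])
yy=r.as_matrix()[:,1]
print("t",round(s["t"],2),"tcp",s["tcp_pos"].round(4),"yaw",np.degrees(np.arctan2(yy[1],yy[0])).round(1),"F",s["force"].round(1),"M",s["ft_torque"].round(2),"gap",round(s["finger_gap"]*85.4,1))
print("lin mm",(r.inv().apply(np.array([x,y,z])-s["tcp_pos"])*1000).round(1),"rot",np.degrees((r.inv()*T).as_rotvec()).round(1))
print("lin after rot",(T.inv().apply(np.array([x,y,z])-s["tcp_pos"])*1000).round(1))
E
python3 go.py .522 -.1125 .185 14.6
```

```text
t 2.08 tcp [ 0.5368 -0.0923  0.3036] yaw -28.6 F [ 0.2  0.  -0. ] M [0.02 0.01 0.03] gap 85.0
lin mm [-24.3  -5.  118.7] rot [  0.7   0.6 -43.2]
lin after rot [-15.8 -19.4 118.6]
```

>>> drive_tool:
  linear:
    - [0,0,0]
    - [0,0,0]
    - [0,0,0]
    - [0,0,0]
    - [0,0,0]
    - [0,0,0]
    - [-15.8,-19.4,20]
    - [0,0,20]
    - [0,0,20]
    - [0,0,0]
  rot:
    - [0.7,0.6,-7]
    - [0,0,-7]
    - [0,0,-7]
    - [0,0,-7]
    - [0,0,-7]
    - [0,0,-7]
    - [0,0,-1.2]
    - [0,0,0]
    - [0,0,0]
    - [0,0,0]
  hand: [85,85,85,85,85,60,50,50,50,50]

```text
t: 2.92
tcp_pos: [0.5244, -0.113, 0.2454]
tool_rot: [0.603, 0.798, 0.004, 0.006]
force: [-0.6, 0.8, -0.1]
finger_gap: 0.583
```

```bash
python3 go.py .522 -.1125 .185 14.6; python3 -c "
from h import *
im=snap('side','s1'); a=snap('top','t1')
cv2.imwrite('pics/s1c.png',cv2.resize(im[60:240,150:330,::-1],None,fx=3,fy=3)) "
```

```text
t 2.92 tcp [ 0.5244 -0.113   0.2454] yaw 15.9 F [-0.6  0.8 -0.1] M [ 0.02  0.07 -0.02] gap 49.8
lin mm [ 1.4 -3.  60.3] rot [0.7 0.2 1.3]
lin after rot [ 1.1 -2.2 60.4]
```

View pics/s1c.png

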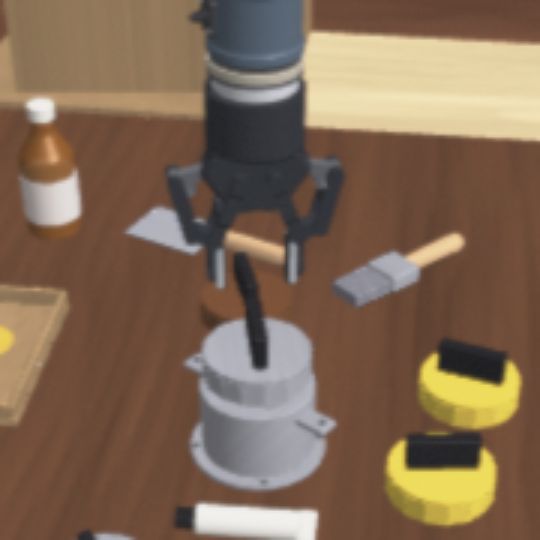

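The side crop shows the open fingers straddling the bar. I'll go down and close.

>>> drive_tool:
  linear:
    - [1.4,-3,15]
    - [0,0,15]
    - [0,0,15]
    - [0,0,14]
    - [0,0,0]
    - [0,0,0]
    - [0,0,0]
    - [0,0,0]
    - [0,0,0]
    - [0,0,0]
    - [0,0,0]
  rot:
    - [0.7,0.2,1.3]
    - [0,0,0]
    - [0,0,0]
    - [0,0,0]
    - [0,0,0]
    - [0,0,0]
    - [0,0,0]
    - [0,0,0]
    - [0,0,0]
    - [0,0,0]
    - [0,0,0]
  hand: [50,50,50,50,50,30,5,5,5,5,5]
  force: 40

```text
t: 3.93
tcp_pos: [0.529, -0.1147, 0.2002]
tool_rot: [0.61, 0.792, 0.002, 0.012]
force: [-1.6, -0.1, -2.4]
finger_gap: 0.153
```

```bash
python3 go.py .522 -.1125 .185 58; python3 -c "
from h import *
a=snap('top','t2');b=snap('side','s2')
cv2.imwrite('pics/c2.png',np.hstack([cv2.resize(i[:,:,::-1],None,fx=4,fy=4,interpolation=2) for i in (a[120:220,240:335],b[120:220,190:285])])) "
```

```text
t 3.93 tcp [ 0.529  -0.1147  0.2002] yaw 14.8 F [-1.6 -0.1 -2.4] M [0.   0.25 0.01] gap 13.1
lin mm [ 4.1 -6.4 15. ] rot [  0.6   1.3 -43.2]
lin after rot [ 7.1 -1.9 15.2]
```

View pics/c2.png

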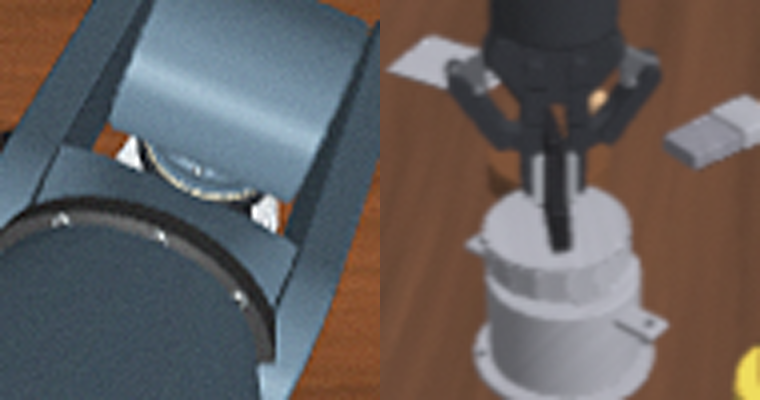

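The grip is 15 mm too high and off by 7 mm in x, because the rows fell short. I'll open, correct and check again.

>>> drive_tool:
  linear:
    - [0,0,0]
    - [0,0,0]
    - [0,0,0]
    - [0,0,0]
  rot:
    - [0,0,0]
    - [0,0,0]
    - [0,0,0]
    - [0,0,0]
  hand: [40,40,40,40]

```text
t: 4.37
tcp_pos: [0.5319, -0.1153, 0.2018]
tool_rot: [0.61, 0.792, 0.003, 0.016]
force: [0.9, -0.1, -0.3]
finger_gap: 0.475
```

```bash
python3 go.py .522 -.1125 .185 14.6; python3 -c "
from h import *
print(R.from_quat(manip.sense()['tool_rot']).as_matrix()[:,2])
b=snap('side','s3')
for r in cams.regions_of('lid_grip','side')[:4]: print(r['score'],r['rect'])
for l in('lid_grip','lid_end'):
  for r in cams.spot_point(l,'side')[:4]: print(l,r['score'],r['at'],atz('side',r['at'],.124))
print(proj('side',[.522,-.1125,.124]),proj('side',[.529,-.1147,.124]))
cv2.imwrite('pics/c3.png',cv2.resize(b[130:220,190:285,::-1],None,fx=6,fy=6,interpolation=2))
"
```

```text
t 4.37 tcp [ 0.5319 -0.1153  0.2018] yaw 14.8 F [ 0.9 -0.1 -0.3] M [-0.    0.03 -0.04] gap 40.6
lin mm [ 5.5 -9.3 16.5] rot [1.4 1.2 0.2]
lin after rot [ 5.2 -8.9 16.8]
[ 0.02876764 -0.01416888 -0.9994857 ]
0.92 [279.6, 201.7, 317.5, 235.5]
0.87 [214.3, 163.7, 253.9, 198.4]
0.84 [217.4, 144.3, 245.8, 170.2]
0.74 [289.9, 171.6, 319.3, 203.4]
lid_grip 0.81 [305.0, 176.8] [ 0.34858665 -0.10879868  0.124     ]
lid_grip 0.76 [230.4, 172.7] [ 0.533515   -0.10368913  0.124     ]
lid_grip 0.65 [296.7, 209.6] [0.36653737 0.01811138 0.124     ]
lid_grip 0.52 [229.7, 151.1] [ 0.5494009  -0.20113665  0.124     ]
lid_end 0.97 [294.5, 179.3] [ 0.37413386 -0.09529267  0.124     ]
lid_end 0.87 [312.6, 211.0] [0.33116353 0.01874463 0.124     ]
lid_end 0.79 [231.7, 165.2] [ 0.53488301 -0.13645552  0.124     ]
lid_end 0.5 [226.7, 143.9] [ 0.56272478 -0.23593476  0.124     ]
[235.46637588 170.9822536 ] [232.81197027 170.27881536]
```

View pics/c3.png

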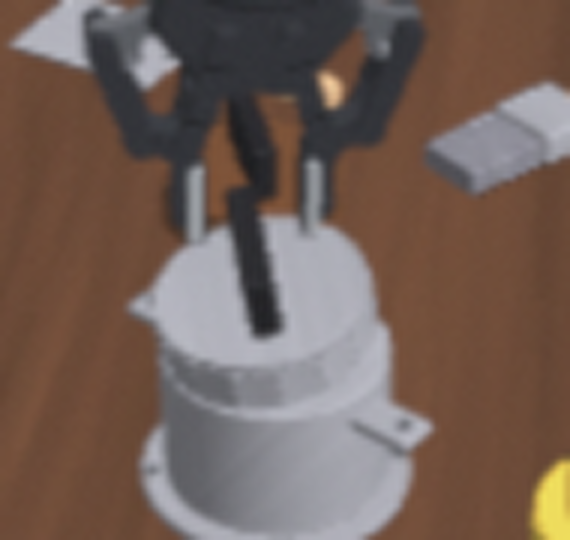

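The bar in this crop runs from about (229.7,162) to (234.2,185) in full-picture pixels. The lid is level and still riding high. I'll check whether it moved by projecting the bar model for both candidate centres.

```bash
python3 - <<'E'
from h import *
b=cv2.imread("pics/s3.png"); a=np.radians(-75.4)
m=np.zeros(b.shape[:2],np.uint8); m[161:190,226:240]=b[161:190,226:240].max(2)<75
ys,xs=np.nonzero(m); obs=np.array([xs.mean(),ys.mean(),xs.min(),xs.max(),ys.min(),ys.max()]); print("obs",obs.round(1),len(xs))
for cx,cy in((.522,-.1125),(.526,-.112),(.530,-.1115)):
    q=np.array([proj('side',[cx+l*np.cos(a)-w*np.sin(a),cy+l*np.sin(a)+w*np.cos(a),z]) for l in(-.032,.032) for w in(-.007,.007) for z in(.108,.140)])
    h=cv2.convexHull(q.astype(np.float32)); M=cv2.moments(h); print(cx,M['m10']/M['m00'],M['m01']/M['m00'],q.min(0),q.max(0),M['m00'])
print(atz('side',(234.2,178.3),.108),atz('side',(234.2,178.3),.108))
E
python3 go.py .522 -.1125 .185 14.6
```

```text
obs [231.7 171.8 228.  235.  161.  185. ] 116
0.522 235.5577033232093 171.21174020944318 [231.12157415 158.37255439] [239.92770499 183.97738875] 171.87463529861998
0.526 233.9428268206671 171.2148828014784 [229.52852102 158.37348742] [238.29294563 183.98164997] 170.7428318434395
0.53 232.32753405672486 171.2180294435268 [227.9350573  158.37441191] [236.6577617  183.98591093] 169.61018985230476
[ 0.52410482 -0.10304149  0.108     ] [ 0.52410482 -0.10304149  0.108     ]
t 4.57 tcp [ 0.5315 -0.1151  0.2016] yaw 14.8 F [-0.1 -0.4  0.1] M [ 0.02 -0.04  0.02] gap 40.0
lin mm [ 5.3 -8.9 16.3] rot [1.3 1.2 0.2]
lin after rot [ 4.9 -8.5 16.6]
```

Run:
```python
from h import *
for n in("side0","s1","s3"):
    b=cv2.imread(f"pics/{n}.png")[168:187,226:242].max(2)<75
    print(n,b.sum(),[ (226+np.nonzero(r)[0].mean()).round(1) if r.any() else None for r in b])
```

```text
side0 75 [np.float64(234.5), np.float64(235.0), np.float64(235.0), np.float64(235.0), np.float64(235.5), np.float64(235.5), np.float64(235.5), np.float64(236.0), np.float64(236.0), np.float64(236.0), np.float64(236.0), np.float64(236.0), np.float64(236.0), np.float64(236.5), np.float64(236.5), None, None, None, None]
s1 75 [np.float64(234.5), np.float64(235.0), np.float64(235.0), np.float64(235.0), np.float64(235.5), np.float64(235.5), np.float64(235.5), np.float64(236.0), np.float64(236.0), np.float64(236.0), np.float64(236.0), np.float64(236.0), np.float64(236.0), np.float64(236.5), np.float64(236.5), None, None, None, None]
s3 75 [np.float64(230.5), np.float64(230.5), np.float64(231.0), np.float64(231.5), np.float64(231.5), np.float64(231.5), np.float64(231.5), np.float64(232.0), np.float64(232.0), np.float64(232.5), np.float64(232.5), np.float64(233.0), np.float64(233.0), np.float64(233.5), np.float64(233.5), np.float64(233.5), np.float64(233.5), np.float64(233.5), None]
```

The first grip dragged the lid by about 9 mm. I'll back the arm off to get a clear top view.

>>> drive_tool:
  linear:
    - [0,0,-25]
    - [0,0,-25]
    - [0,0,-20]
    - [-40,0,0]
    - [-40,0,0]
    - [-40,0,0]
    - [-40,0,0]
    - [-40,0,0]
    - [-40,0,0]
  rot:
    - [0,0,0]
    - [0,0,0]
    - [1.3,1.2,0]
    - [0,0,0]
    - [0,0,0]
    - [0,0,0]
    - [0,0,0]
    - [0,0,0]
    - [0,0,0]
  hand: [50,60,60,60,60,60,60,60,60]

```text
t: 5.32
tcp_pos: [0.5903, -0.344, 0.2726]
tool_rot: [0.605, 0.796, 0.001, -0.006]
force: [1.1, 0.6, -0.0]
finger_gap: 0.703
```

```bash
cat > bar.py <<'E'
from h import *
import sys
n=sys.argv[1]; a=snap('top','t'+n); s=snap('side','s'+n)
for nm in('top0','t'+n):
    im=cv2.imread(f'pics/{nm}.png'); m=np.zeros(im.shape[:2],np.uint8); m[150:185,268:312]=(im[150:185,268:312].max(2)<45)
    _,lab,st,ce=cv2.connectedComponentsWithStats(m); k=1+st[1:,4].argmax(); pts=np.argwhere(lab==k)[:,::-1]
    for z in (.131,.140):
        P=np.array([atz("top",p,z) for p in pts])[:,:2]; v=np.linalg.svd(P-P.mean(0))[2]
        print(nm,len(pts),z,P.mean(0).round(4),np.degrees(np.arctan2(v[0,1],v[0,0])).round(1),np.ptp((P-P.mean(0))@v[0]).round(4))
cv2.imwrite('pics/c'+n+'.png',np.hstack([cv2.resize(i[:,:,::-1],None,fx=4,fy=4,interpolation=2) for i in (a[120:220,240:335],s[130:230,190:285])]))
E
python3 bar.py 4; python3 go.py .53 -.11 .25 14.6
```

```text
top0 165 0.131 [ 0.5237 -0.1133] -75.4 0.0634
top0 165 0.14 [ 0.5224 -0.1127] -75.4 0.0627
t 5.42 tcp [ 0.5911 -0.3494  0.2722] yaw 15.2 F [0.2 1.6 0.6] M [ 0.01  0.02 -0.04] gap 60.3
lin mm [247.    3.8  23.2] rot [-0.3 -0.2  0.6]
lin after rot [247.1   1.3  22.2]Traceback (most recent call last):
  File "bar.py", line 6, in <module>
    _,lab,st,ce=cv2.connectedComponentsWithStats(m); k=1+st[1:,4].argmax(); pts=np.argwhere(lab==k)[:,::-1]
                                                         ~~~~~~~~~~~~~~~^^
ValueError: attempt to get argmax of an empty sequence
```

View pics/t4.png

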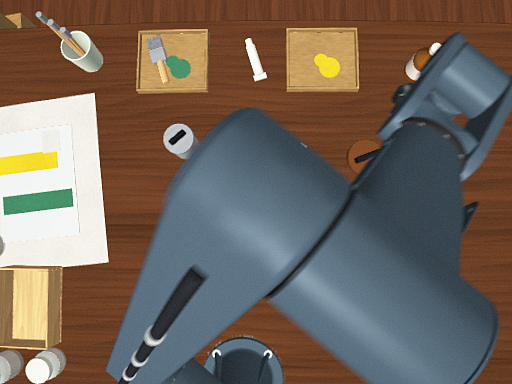

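The elbow covers the pot in this picture, so I'll swing further toward the start pose.

>>> drive_tool:
  linear:
    - [-20,-35,-3]
    - [-20,-35,-3]
    - [-20,-35,-3]
    - [-20,-35,-3]
    - [-20,-35,-3]
    - [-20,-35,-3]
    - [-20,-35,-3]
    - [-20,-35,-3]
  rot:
    - [0,0,0]
    - [0,0,0]
    - [0,0,0]
    - [0,0,0]
    - [0,0,0]
    - [0,0,0]
    - [0,0,0]
    - [0,0,0]
  hand: [60,60,60,60,60,60,60,60]

```text
t: 6.08
tcp_pos: [0.3635, -0.573, 0.2914]
tool_rot: [0.602, 0.798, 0.004, -0.007]
force: [0.7, -0.3, -0.8]
finger_gap: 0.704
```

```bash
python3 bar.py 5; python3 go.py .53 -.11 .25 14.6
```

```text
top0 165 0.131 [ 0.5237 -0.1133] -75.4 0.0634
top0 165 0.14 [ 0.5224 -0.1127] -75.4 0.0627
t5 207 0.131 [ 0.5307 -0.1061] -74.6 0.0626
t5 207 0.14 [ 0.5293 -0.1056] -74.6 0.0619
t 6.18 tcp [ 0.36   -0.5774  0.2918] yaw 15.5 F [ 0.1 -0.4  0.7] M [-0.03 -0.    0.02] gap 60.1
lin mm [404.4 289.1  45.1] rot [-0.2 -0.6  0.9]
lin after rot [409.5 282.3  41.8]
```

View pics/c5.png

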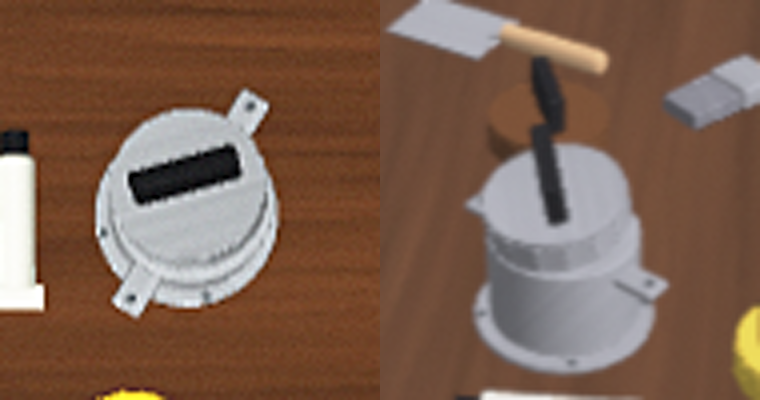

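The lid now sits at about (.529,-.106) at -74.6°, shifted about 10 mm and tipped slightly. A low, centred grip should square it up, then I can carry it back onto the axis.

>>> drive_tool:
  linear:
    - [29,20.6,2]
    - [29,20.6,2]
    - [29,20.6,2]
    - [29,20.6,2]
    - [29,20.6,2]
    - [29,20.6,2]
    - [29,20.6,2]
    - [29,20.6,2]
    - [29,20.6,2]
    - [29,20.6,2]
    - [29,20.6,2]
    - [29,20.6,2]
    - [29,20.6,2]
    - [29,20.6,2]
  rot:
    - [0,0,0]
    - [0,0,0]
    - [0,0,0]
    - [0,0,0]
    - [0,0,0]
    - [0,0,0]
    - [0,0,0]
    - [0,0,0]
    - [0,0,0]
    - [0,0,0]
    - [0,0,0]
    - [0,0,0]
    - [0,0,0]
    - [0,0,0]
  hand: [60,60,60,60,60,60,60,60,60,60,60,60,60,60]

```text
t: 7.35
tcp_pos: [0.5328, -0.0853, 0.2637]
tool_rot: [0.611, 0.791, 0.003, -0.007]
force: [-0.1, -0.1, 0.0]
finger_gap: 0.706
```

```bash
python3 go.py .529 -.106 .225 15.4
```

```text
t 7.35 tcp [ 0.5328 -0.0853  0.2637] yaw 14.6 F [-0.1 -0.1  0. ] M [-0.01 -0.02  0.04] gap 60.3
lin mm [-19.6  -8.8  38.4] rot [-0.2 -0.8 -0.8]
lin after rot [-19.   -9.2  38.7]
```

>>> drive_tool:
  linear:
    - [-10,-4,13]
    - [-10,-5,13]
    - [0,0,12]
    - [0,0,2]
    - [0,0,1]
    - [0,0,1]
  rot:
    - [0,0,-0.4]
    - [-0.2,-0.8,-0.4]
    - [0,0,0]
    - [0,0,0]
    - [0,0,0]
    - [0,0,0]
  hand: [60,60,60,60,60,60]

```text
t: 7.85
tcp_pos: [0.5293, -0.0886, 0.2207]
tool_rot: [0.597, 0.802, 0.002, -0.002]
force: [-0.5, 0.2, -0.3]
finger_gap: 0.701
```

```bash
python3 go.py .529 -.106 .187 15.4
```

```text
t 7.85 tcp [ 0.5293 -0.0886  0.2207] yaw 16.7 F [-0.5  0.2 -0.3] M [-0.04 -0.01 -0.04] gap 59.8
lin mm [-16.7  -5.4  33.6] rot [ 0.1 -0.3  1.3]
lin after rot [-16.6  -4.9  33.7]
```

>>> drive_tool:
  linear:
    - [-9,-3,0]
    - [-8,-2,0]
    - [0,0,0]
    - [0,0,0]
  rot:
    - [0,0,0.7]
    - [0,0,0.6]
    - [0,0,0]
    - [0,0,0]
  hand: [60,60,60,60]

```text
t: 8.18
tcp_pos: [0.5299, -0.1088, 0.2223]
tool_rot: [0.607, 0.794, 0.002, -0.0]
force: [-0.1, 0.3, -0.1]
finger_gap: 0.706
```

```bash
python3 go.py .529 -.106 .187 15.4
```

```text
t 8.18 tcp [ 0.5299 -0.1088  0.2223] yaw 15.2 F [-0.1  0.3 -0.1] M [-0.04 -0.07 -0.01] gap 60.3
lin mm [ 2.8 -0.2 35.4] rot [ 0.2 -0.2 -0.2]
lin after rot [ 2.9 -0.1 35.3]
```

>>> drive_tool:
  linear:
    - [1.5,0,12]
    - [0.5,0,12]
    - [0,0,8]
    - [0,0,1]
    - [0,0,0.5]
  rot:
    - [0,0,0]
    - [0,0,0]
    - [0,0,0]
    - [0,0,0]
    - [0,0,0]
  hand: [60,60,60,60,60]

```text
t: 8.6
tcp_pos: [0.5311, -0.1098, 0.1902]
tool_rot: [0.609, 0.793, 0.003, 0.003]
force: [-0.4, -1.7, -0.6]
finger_gap: 0.703
```

```bash
python3 go.py .529 -.106 .187 15.4
```

```text
t 8.6 tcp [ 0.5311 -0.1098  0.1902] yaw 14.9 F [-0.4 -1.7 -0.6] M [-0.01 -0.01 -0.01] gap 60.0
lin mm [ 4.2 -1.1  3.2] rot [ 0.5  0.  -0.5]
lin after rot [ 4.3 -1.   3.2]
```

>>> drive_tool:
  linear:
    - [3.5,-1,2.5]
    - [1,0,0.5]
    - [0,-0.3,0.4]
    - [0,-0.3,0.4]
  rot:
    - [0.5,0,-0.5]
    - [0,0,0]
    - [0,0,0]
    - [0,0,0]
  hand: [50,40,32,28]

```text
t: 8.93
tcp_pos: [0.5287, -0.1058, 0.1871]
tool_rot: [0.605, 0.796, -0.0, 0.001]
force: [-0.7, 0.4, -0.2]
finger_gap: 0.328
```

```bash
python3 go.py .529 -.106 .187 15.4; python3 -c "
from h import *
b=snap('side','s6'); cv2.imwrite('pics/c6.png',cv2.resize(b[130:220,190:285,::-1],None,fx=6,fy=6,interpolation=2))"
```

```text
t 8.93 tcp [ 0.5287 -0.1058  0.1871] yaw 15.5 F [-0.7  0.4 -0.2] M [0.   0.03 0.02] gap 28.0
lin mm [-0.3  0.2  0.1] rot [0.  0.1 0.1]
lin after rot [-0.3  0.2  0.1]
```

View pics/c6.png

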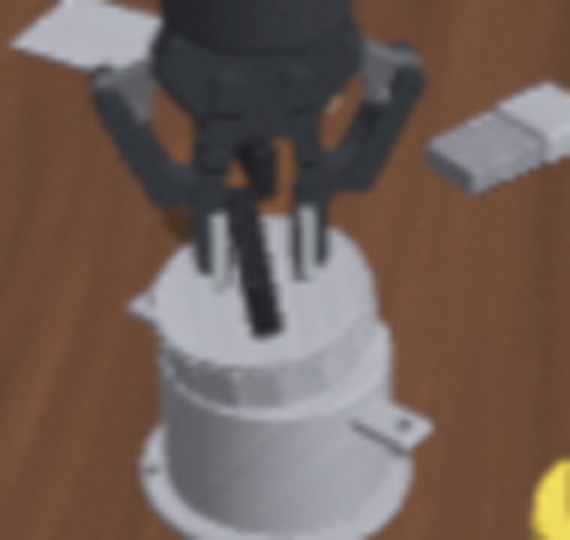

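The fingers straddle the bar low down, with the bar about 4 mm toward the +x finger. I'll shift slightly and close.

>>> drive_tool:
  linear:
    - [0,2.5,0]
    - [0,-0.2,0.2]
    - [0,-0.3,0.3]
    - [0,-0.3,0.3]
    - [0,-0.3,0.3]
    - [0,-0.3,0.3]
  rot:
    - [0,0,0]
    - [0,0,0]
    - [0,0,0]
    - [0,0,0]
    - [0,0,0]
    - [0,0,0]
  hand: [26,22,16,8,5,5]
  force: 50

```text
t: 9.48
tcp_pos: [0.5299, -0.106, 0.1893]
tool_rot: [0.605, 0.796, -0.001, 0.001]
force: [-1.3, -0.3, 6.3]
finger_gap: 0.165
```

```bash
python3 go.py .522 -.1125 .190 15.4
```

```text
t 9.48 tcp [ 0.5299 -0.106   0.1893] yaw 15.5 F [-1.3 -0.3  6.3] M [ 0.1   0.5  -0.01] gap 14.1
lin mm [-4.2 -9.3 -0.7] rot [-0.   0.2  0.1]
lin after rot [-4.2 -9.3 -0.7]
```

>>> drive_tool:
  linear:
    - [0,0,-4]
    - [0,0,-3]
    - [-2,-5,0]
    - [-2.2,-4.3,0]
    - [0,-0.3,0]
    - [0,-0.3,0.3]
  rot:
    - [0,0,0]
    - [0,0,0]
    - [0,0,0]
    - [0,0,0]
    - [0,0,0]
    - [0,0,0]
  hand: [5,5,5,5,5,5]

```text
t: 9.98
tcp_pos: [0.5212, -0.1109, 0.1956]
tool_rot: [0.606, 0.795, 0.002, 0.001]
force: [0.3, 1.5, -1.9]
finger_gap: 0.15
```

```bash
python3 go.py .522 -.1125 .190 15.4;  python3 -c "
from h import *
b=snap('side','s7'); cv2.imwrite('pics/c7.png',cv2.resize(b[130:220,190:285,::-1],None,fx=6,fy=6,interpolation=2))"
```

```text
t 9.98 tcp [ 0.5212 -0.1109  0.1956] yaw 15.3 F [ 0.3  1.5 -1.9] M [ 0.26 -0.21 -0.03] gap 12.9
lin mm [-1.8  0.3  5.6] rot [ 0.2 -0.1 -0.1]
lin after rot [-1.8  0.4  5.6]
```

View pics/c7.png

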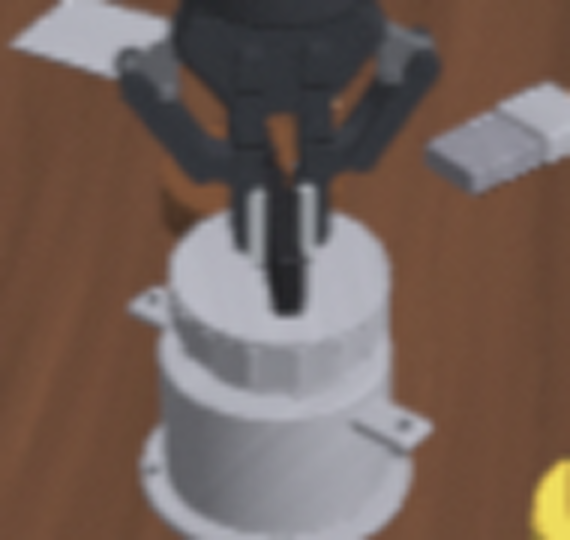

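The lid is held level and centred about 6 mm clear of the thread, with Fz close to its weight. I'll turn it back into line with the ears at this height, then lower it.

>>> drive_tool:
  linear:
    - [-1,0,0]
    - [0,0,0]
    - [0,0,0]
    - [0,0,0]
    - [0,0,0]
    - [0,0,0]
    - [0,0,0]
    - [0,0,0]
  rot:
    - [0,0,-6]
    - [0,0,-7]
    - [0,0,-7]
    - [0,0,-7]
    - [0,0,-7]
    - [0,0,-6]
    - [0,0,-1]
    - [0,0,0]
  hand: [5,5,5,5,5,5,5,5]

```text
t: 10.7
tcp_pos: [0.5205, -0.1135, 0.1941]
tool_rot: [0.278, 0.96, 0.001, 0.0]
force: [1.5, 3.0, -1.0]
finger_gap: 0.151
```

```bash
python3 go.py .522 -.1125 .190 58
```

```text
t 10.7 tcp [ 0.5205 -0.1135  0.1941] yaw 57.7 F [ 1.5  3.  -1. ] M [ 0.4  -0.13 -0.01] gap 12.9
lin mm [-0.7  1.6  4.1] rot [ 0.1  0.  -0.3]
lin after rot [-0.7  1.6  4.1]
```

>>> drive_tool:
  linear:
    - [-0.5,1.5,2]
    - [0,0,2]
    - [0,0,2]
    - [0,0,1]
  rot:
    - [0,0,-0.3]
    - [0,0,0]
    - [0,0,0]
    - [0,0,0]
  hand: [5,5,5,5]

```text
t: 11.03
tcp_pos: [0.5214, -0.1131, 0.1863]
tool_rot: [0.278, 0.961, 0.0, 0.0]
force: [0.8, -0.1, -2.3]
finger_gap: 0.148
```

```bash
python3 go.py .522 -.1125 .180 58
```

```text
t 11.03 tcp [ 0.5214 -0.1131  0.1863] yaw 57.7 F [ 0.8 -0.1 -2.3] M [ 0.05  0.04 -0.05] gap 12.6
lin mm [-0.2  0.9  6.3] rot [ 0.   0.  -0.3]
lin after rot [-0.2  0.9  6.3]
```

>>> drive_tool:
  linear:
    - [0,0.5,2]
    - [0,0,2]
    - [0,0,2]
  rot:
    - [0,0,0]
    - [0,0,0]
    - [0,0,0]
  hand: [5,5,5]

```text
t: 11.28
tcp_pos: [0.5227, -0.114, 0.1833]
tool_rot: [0.278, 0.961, -0.001, 0.002]
force: [-1.3, 0.9, 11.8]
finger_gap: 0.151
```

```bash
python3 go.py .522 -.1125 .178 58
```

```text
t 11.28 tcp [ 0.5227 -0.114   0.1833] yaw 57.7 F [-1.3  0.9 11.8] M [0.36 0.73 0.01] gap 12.9
lin mm [1.4 0.9 5.3] rot [-0.   0.2 -0.3]
lin after rot [1.4 0.9 5.3]
```

Contact at TCP z .183. I'll look to see whether this is the bottom.

```bash
python3 -c "
from h import *
b=snap('side','s8'); o=cv2.imread('pics/side0.png')
cv2.imwrite('pics/c8.png',np.hstack([cv2.resize(i[140:225,200:270],None,fx=5.5,fy=5.5,interpolation=2) for i in(o,b[:,:,::-1])]))
g=lambda i:i[180:215,236].astype(int).sum(1)//3
print(g(o));print(g(b))"
```

```text
[ 38  40  62 123 176 181 179 165 147 139 140 140 139 140 143 157 178 180
 181 179 155 147 144 144 145 146 146 145 146 146 146 147 147 145 145]
[135 179 184 184 183 184 184 184 185 181 156 144 135 134 134 136 142 154
 178 179 154 147 144 143 145 146 145 146 145 145 147 147 146 146 145]
```

View pics/c8.png

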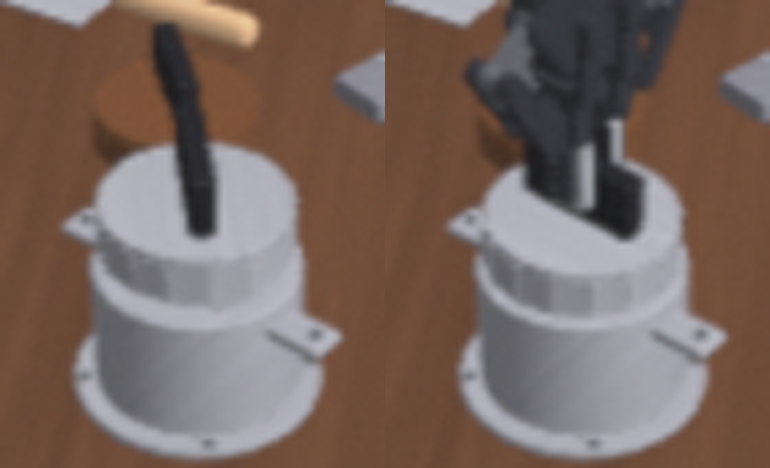

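>>> drive_tool:
  linear:
    - [0,0,1.5]
    - [0,0,1.5]
  rot:
    - [0,0,0]
    - [0,0,0]
  hand: [5,5]

```text
t: 11.5
tcp_pos: [0.5227, -0.114, 0.1834]
tool_rot: [0.278, 0.96, -0.001, 0.002]
force: [-2.3, 1.0, 9.8]
finger_gap: 0.147
```

```bash
python3 go.py .522 -.1125 .182 58;python3 -c "
from h import *
b=snap('side','s9')
print(b[180:205,236].astype(int).sum(1)//3)
print([proj('side',[.522,-.067,z]) for z in(.108,.099)])"
```

```text
t 11.5 tcp [ 0.5227 -0.114   0.1834] yaw 57.7 F [-2.3  1.   9.8] M [0.39 0.73 0.06] gap 12.6
lin mm [1.4 0.9 1.4] rot [-0.   0.2 -0.3]
lin after rot [1.4 0.9 1.4]
[135 178 184 184 183 184 184 183 185 181 156 143 135 134 135 140 142 153
 178 179 156 146 144 143 145]
[array([233.05505686, 187.0842124 ]), array([233.10725706, 189.98850219])]
```

Comparing rows, the skirt has dropped about 2.6 px of the 2.9 px expected for 9 mm. Contact is solid and the bar is in line with the ears, so the lid is down. Now I'll turn it forward.

>>> drive_tool:
  linear:
    - [0,0,0.5]
    - [0,0,0.5]
    - [0,0,0.5]
    - [0,0,0.5]
  rot:
    - [0,0,5]
    - [0,0,6]
    - [0,0,6]
    - [0,0,6]
  hand: [5,5,5,5]

```text
t: 11.88
tcp_pos: [0.5207, -0.113, 0.1833]
tool_rot: [0.471, 0.882, -0.001, -0.001]
force: [0.3, 2.7, 4.3]
finger_gap: 0.152
```

```bash
python3 go.py .522 -.1125 .183 8
```

```text
t 11.88 tcp [ 0.5207 -0.113   0.1833] yaw 33.8 F [0.3 2.7 4.3] M [ 0.87 -0.03  0.31] gap 13.0
lin mm [-0.3  1.4  0.3] rot [-0.1  0.  25.8]
lin after rot [0.4 1.4 0.3]
```

>>> drive_tool:
  linear:
    - [0,0.5,0.5]
    - [0,0,0.5]
    - [0,0,0.5]
    - [0,0,0.5]
    - [0,0,0.5]
  rot:
    - [0,0,6]
    - [0,0,6]
    - [0,0,6]
    - [0,0,4]
    - [0,0,2]
  hand: [5,5,5,5,5]

```text
t: 12.3
tcp_pos: [0.5213, -0.1109, 0.1834]
tool_rot: [0.653, 0.757, -0.0, -0.001]
force: [-0.7, -0.3, 3.2]
finger_gap: 0.15
```

```bash
python3 go.py .522 -.1125 .183 3
```

```text
t 12.3 tcp [ 0.5213 -0.1109  0.1834] yaw 8.5 F [-0.7 -0.3  3.2] M [ 0.22 -0.04  0.2 ] gap 12.8
lin mm [-1.6  0.5  0.4] rot [-0.  -0.   5.5]
lin after rot [-1.6  0.6  0.4]
```

>>> drive_tool:
  linear:
    - [-1,0.3,0.4]
    - [0,0,0.4]
    - [0,0,0.4]
    - [0,0,0.3]
  rot:
    - [0,0,2]
    - [0,0,2]
    - [0,0,2]
    - [0,0,1]
  hand: [5,5,5,5]

```text
t: 12.63
tcp_pos: [0.5235, -0.1114, 0.1835]
tool_rot: [0.697, 0.717, 0.001, 0.002]
force: [-1.2, 1.0, 1.9]
finger_gap: 0.149
```

```bash
python3 go.py .522 -.1125 .183 3
```

```text
t 12.63 tcp [ 0.5235 -0.1114  0.1835] yaw 1.6 F [-1.2  1.   1.9] M [0.25 0.11 1.29] gap 12.8
lin mm [-1.  -1.6  0.5] rot [ 0.2  0.1 -1.4]
lin after rot [-1.  -1.6  0.5]
```

Mz rose to 1.3 N m at a turn of about 56°, so this is the stop. I'll let go, rise, and clear the view.

>>> drive_tool:
  linear:
    - [0,0,0]
    - [0,0,0]
    - [0,0,0]
    - [0,0,0]
    - [0,0,-10]
    - [0,0,-20]
    - [0,0,-25]
    - [0,0,-25]
    - [0,0,-25]
  rot:
    - [0,0,-1.5]
    - [0,0,0]
    - [0,0,0]
    - [0,0,0]
    - [0,0,0]
    - [0,0,0]
    - [0,0,0]
    - [0,0,0]
    - [0,0,0]
  hand: [20,35,50,60,60,60,60,60,60]

```text
t: 13.38
tcp_pos: [0.5208, -0.1107, 0.2888]
tool_rot: [0.691, 0.723, -0.001, -0.004]
force: [0.2, -1.0, -0.6]
finger_gap: 0.702
```

>>> drive_tool:
  linear:
    - [-35,-20,0]
    - [-35,-20,0]
    - [-35,-20,0]
    - [-35,-20,0]
    - [-35,-20,0]
    - [-35,-20,0]
    - [-35,-20,0]
    - [-35,-20,0]
    - [-35,-20,0]
    - [-35,-20,0]
    - [-35,-20,0]
    - [-35,-20,0]
    - [-35,-20,0]
    - [0,0,0]
  rot:
    - [0,0,0]
    - [0,0,0]
    - [0,0,0]
    - [0,0,0]
    - [0,0,0]
    - [0,0,0]
    - [0,0,0]
    - [0,0,0]
    - [0,0,0]
    - [0,0,0]
    - [0,0,0]
    - [0,0,0]
    - [0,0,0]
    - [0,0,0]
  hand: [60,60,60,60,60,60,60,60,60,60,60,60,60,60]

```text
t: 14.55
tcp_pos: [0.277, -0.5947, 0.3099]
tool_rot: [0.691, 0.723, -0.001, 0.013]
force: [0.6, -0.4, -0.1]
finger_gap: 0.702
```

```bash
python3 bar.py 10; python3 -c "
from h import *
print(cv2.imread('pics/s10.png')[180:205,236].astype(int).sum(1)//3,manip.sense()['t'])"
```

```text
top0 165 0.131 [ 0.5237 -0.1133] -75.4 0.0634
top0 165 0.14 [ 0.5224 -0.1127] -75.4 0.0627
t10 171 0.131 [ 0.5221 -0.112 ] 95.6 0.0625
t10 171 0.14 [ 0.5208 -0.1115] 95.6 0.0619
[ 40  41  42  44  48  76 139 178 183 180 165 149 152 154 154 154 155 158
 171 178 154 146 144 144 145] 14.65
```

View pics/c10.png

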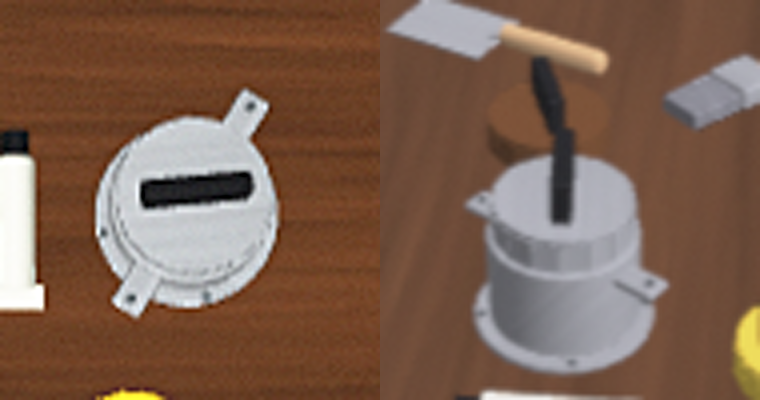

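```bash
python3 -c "
from h import *
order.sign_off()"
```

```text
the job is handed in; nothing more can be done
```

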